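# Present a bearing ball to the viewing head

### The job

Set up the loose steel ball for viewing on the inspection stand. First turn the white viewing head by the orange bar on top until its lens faces the pedestal, straight along the red line; then lift the blue dish by its black grip and turn it a quarter turn so that its white tab points at the head, keeping it level and the ball inside the white ring all the time. Finish while still holding the dish level and still, over its pedestal with the ball as high as the lens, and do not disturb the other things on the desk.

Things in the scene. Friction and masses are not known exactly. Their poses are not given: they have to be found in the camera images.
- stand: Inspection stand, fixed: grey base plate 120 x 330 x 12 mm on the desk, origin under its centre, z up. At y = -100 mm a round aluminium pedestal (radius 36 mm, black rubber top 52 mm above the desk); at y = +100 mm a steel post with the turning viewing head. A red line on the plate along the stand's y runs from post to pedestal.
- stand_pad (a point): centre of the flat top of the pedestal, 52 mm above the desk, where the dish stands at the start; axes as the stand's
- head (a joint): angle of the viewing head about its upright axis, in rad, counter-clockwise from above positive: at 0 the lens faces the pedestal straight along the red line (the stand's -y). Turns between -1.6 and 1.6, with light friction (0.08 N m), and stays where it is left.
- head_grip (a point): grip point on the head's axis in the orange bar on top of it, 203 mm above the desk: bar 14 mm thick (head's x), 46 mm long (head's y, the way the lens looks), 36 mm high; the point is 13 mm below its top and 23 mm above the head's flat top. The head is a white drum of radius 30 mm, 120 to 180 mm above the desk. Axes turn with the head.
- head_lens (a point): centre of the lens face (dark round barrel of radius 22 mm) on the side of the head, 36 mm from the head's axis, 150 mm above the desk; it looks along the head's own -y. Axes turn with the head.
- dish: Blue dished plate, loose, about 0.3 kg, 112 mm across, floor a cone sloping 7 degrees to the middle, rim 22 mm high. Origin under its centre, z up, x to its white tab (at the start about along the stand's +x). Aluminium bail in its y-z plane: uprights at y = +-58 mm, cross-bar 12 mm wide, 81 to 87 mm up, with a black grip block in the middle, 85 to 115 mm up.
- dish_grip (a point): centre of the black grip block: 16 mm thick along the dish's x, 40 mm along its y, 30 mm high; on the dish's axis, 100 mm above its underside
- dish_tab (a point): outer end of the white tab, 75 mm from the dish's axis along its x, 19.5 mm above its underside
- dish_seat (a point): point on the dish's axis, 19 mm above its underside, where the centre of the ball is when the ball lies in the middle. A white ring of radius 25 mm is painted on the floor around it.
- ball_center (a point): centre of the loose steel ball, diameter 22 mm, 44 g, lying in the middle of the dish
- connector: bystander: cream connector block 35 x 95 x 49 mm lying by the stand; origin under its centre
- gauge_ring: bystander: brass ring, 54 mm outer diameter, 16 mm high, lying by the stand; origin under its centre
- mug: bystander: blue mug, 80 mm wide, 85 mm high; origin under its centre
- flask: bystander: steel flask, 72 mm wide, 200 mm high; origin under its centre
- mouse: bystander: black computer mouse, about 85 x 65 x 34 mm; origin under it
- parts_bin: bystander: blue bin of spare balls, 100 x 130 x 50 mm; origin under its centre
Mind the look-alikes: they are no part of the job. What is shaped like the dish but green or pink is not meant.

How it is judged:
On the way, in this order (a step that is already met when the one before it is completed fails the run):
1. the viewing head is turned so that its lens faces the pedestal along the red line (value of joint head between -0.14 and 0.14 rad and height (world z) of dish below 0.06 m), for 0.2 s.
2. the dish is lifted clear of its pedestal, the ball in its middle (height (world z) of dish above 0.08 m and distance between ball_center and dish_seat below 0.02 m), for 0.1 s.
At the end, for the whole second after the job is handed in: Head within 0.14 rad of 0. Dish held in the fingers, off the stand, still, within 30 mm of the pedestal's axis, tab within 0.17 rad of the stand's +y, tilt under 0.1 rad; ball within 15 mm of the dish's middle and within 20 mm of the lens's height (value of joint head between -0.14 and 0.14 rad and horizontal distance between dish_seat and stand_pad below 0.03 m and z of ball_center in the frame of head_lens between -0.02 and 0.02 m and angle between the x axis of dish and the y axis of stand, either way round below 0.17 rad and y of dish_tab in the frame of stand above -0.06 m and angle between dish's own z axis and vertical below 0.1 rad and distance between ball_center and dish_seat below 0.015 m and linear speed of dish below 0.02 m/s and contact force between dish and the fingers above 1 N and contact force between dish and stand below 0.05 N); the arm keeps its last pose, push and grip.
It fails at once if the ball leaves the white ring (more than 25 mm from the middle of the dish) (distance between ball_center and dish_seat above 0.027 m).
It fails at once if the dish is tilted by more than 0.2 rad (angle between dish's own z axis and vertical above 0.2 rad).
It fails at once if another thing on the desk is moved by more than 30 mm (distance of any of connector, gauge_ring, mug, flask, mouse, parts_bin from where it was at the start of the episode above 0.03 m).
It also fails if it takes over 50 s, if anything falls off the work surface, if the arm or the gripper's body presses on something with over 40 N, if the wrist force passes 120 N, or if a joint passes its speed limit or range.

### The arm

A 6-joint arm with a two-finger parallel gripper is mounted at the origin on the work surface. World frame = base frame: x ahead of the robot, y to its left, z up, the work surface at z = 0. Lengths are in m, angles in rad, forces in N, time in s.
With the tool pointing down it reaches from about 0.275 to 0.775 m from the base axis. Payload 14.6 kg.
Tool frame: the origin (TCP) lies on the mounting face of the last link; the fingertips stand 173 mm ahead of it and the grasp point (between the pads) lies 155 mm ahead of it (bot.tcp_to_tips is the distance from the TCP to the fingertips, in m); z points along the fingers, y is the direction in which the jaws open and shut (so a half turn about z gives the same grasp; the last joint's range is limited). The gripper opens to 85 mm and grips with 20 to 120 N. Pads are 22 mm wide; open, the fingers measure 114 mm over their backs; the gripper's body (76 mm by 85 mm) begins 54 mm behind the grasp point. The pads swing forward as they close: fully open they stand 13 mm farther back than shut.
Start: joints at [1.175, 0.263, -0.048, 1.259, 0, 1.415], TCP at [0.125, 0.51, 0.405] pointing down, gripper open.
Joint ranges: [-2.65, 2.65], [-0.89, 1.7], [-1.18, 1.37], [-2.13, 2.11], [-1.35, 1.29], [-3.14, 3.14]. Speed limits (rad/s): [1.89, 1.89, 2.57, 2.79, 3.14, 3.14].

### API

Orientations are given as a unit quaternion [w, x, y, z].
In Python, from workcell import bot gives the robot as it stands.
- The arm moves only by the tool carry_out, never from a script. Its arguments are lists of equal length, an entry for each row: "translation": the shift along the world's x, y, z normalised to -1 to 1, where 1 is 12 cm, a list of three; "turn": the turn, a rotation vector about the world's x, y, z normalised to -1 to 1, where 1 is 90 degrees, a list of three; "claw": the opening, from -1 (shut) to 1 (fully open), so that 0 is half open. In form: {"translation": [[x, y, z], ...], "turn": [[ax, ay, az], ...], "claw": [claw, ...]}. A call has 1 to 8 rows; each row is the pose to reach, as a shift and turn from the pose measured when the call began; what a row does not reach only later rows make up. A row lasts 1/8 s, in which the tool goes at most 62.5 mm and 10.7 degrees, less where a joint would pass 70% of its speed; a pose out of reach is approached as far as the arm can. A call with a number of a shift or a turn outside -1 to 1 is refused whole. A call with a gripper value outside its range is refused whole. The fingers move at their own pace and stop on an object; "force" is the grip in N (left out, the last holds). Time passes only in rows, so rows that repeat a pose let the fingers close. It gives the time, the measured TCP pose, the force and the opening at its end, in the units of the state.
- bot.get_state(): the state, without advancing time (a new reading comes with each control period).
- bot.camera(name): name is "scene" or "top" or "wrist"; returns the picture (480x640x3 uint8, blue, green, red); there is no depth.
- bot.get_calibration(name): a dict with "fovy" (degrees; the focal length in pixels is half the picture's height over the tangent of half this angle, whatever the lens; pixels are square), "cx", "cy" (the principal point, pixels), "k1" (the pictures are not rectified: a ray, as slopes to the right and down, at radius r is drawn at 1 + k1 r^2 times it, then the intrinsics apply), "world_from_camera" (4x4, takes a point from camera to world coordinates); the wrist camera has in their place "T_tool_cam" (4x4, takes a point from camera to tool coordinates, whose origin is the TCP and whose axes are the flange's). Camera axes: x right, y up, looking along -z (the intrinsics and any distortion apply to the point x, -y, -z); pixel columns grow to the right and rows downward; lengths in m; the calibration is good to about 2 mm. A picture is of the moment at which its call begins: read the wrist's pose just before it. get_calibration takes no time and is no camera call.
- bot.sign_off(): hands the job in, once; it reports no verdict.
Trained networks look in the newest picture that a camera, given by its name, has taken for a name from the list of things; names that differ only in an ending like _2 or _b are one class to them, and where a whole thing is asked for, a point or a joint stands for the part that bears it (a point fixed in the world has none). Each returns a list of dicts, best first, with "score" (0 to 1); they miss things now and then, are a little off and sometimes report something else, mostly with a low value. They report only what shows in the picture. A call takes as long as a camera call. They do not tell look-alikes from the thing itself.
- bot.boxes_of(target, camera): "pixel" ([column, row] in pixels, amid what is visible of it).
The state is a dict: "time_s": time; "qpos": joint angles; "joint_velocities": joint speeds; "tau": joint torques, N m; "tool_pos": TCP position; "orientation": TCP orientation; "force": force on the tool from outside, world axes, zero at the start; "moment": the same for the moment, N m; "finger_gap": finger opening in m.
Only numpy, scipy, OpenCV 4.12 (cv2) and the standard library are available. Lean on these libraries where they do the work, as an engineer would, in place of code of your own. Each camera call takes 0.05 s, during which the arm holds its last target.

## Working session

There is one attempt and no reset: what is moved stays moved. The work goes in short steps, Python scripts to look and compute and a tool call to move; the robot and the scene stay as the last step left them, time stands still between calls to the robot, and variables do not carry over. Pictures are saved under pics/ and viewed, and the job is handed in when it is done.

Besides the shell and the picture viewer there is one more tool, called as name(argument=value, ...) on one line, values as JSON. carry_out: Moves the arm, as the interface text tells. Scaled input: -1 to 1 covers 12 cm each way for a shift and 90 degrees each way for a turn. Its arguments: {"type":"object","properties":{"translation":{"type":"array","items":{"type":"array","items":{"type":"number"}}},"turn":{"type":"array","items":{"type":"array","items":{"type":"number"}}},"claw":{"type":"array","items":{"type":"number"}},"force":{"type":"number"}},"required":["translation","turn","claw"]}

```bash
mkdir -p pics; ls
cat > h.py <<'E'
import numpy as np, cv2
from workcell import bot
def ray(cal,px,T=None):
    f=240/np.tan(np.radians(cal["fovy"])/2)
    d=np.array([(px[0]-cal["cx"])/f,(px[1]-cal["cy"])/f]); k=cal["k1"]
    u=d.copy()
    for _ in range(30): u=d/(1+k*(u@u))
    T=np.array(cal["world_from_camera"]) if T is None else T
    v=T[:3,:3]@np.array([u[0],-u[1],-1]); return T[:3,3],v
def atz(cal,px,z,T=None):
    o,v=ray(cal,px,T); return o+v*(z-o[2])/v[2]
def proj(cal,P,T=None):
    f=240/np.tan(np.radians(cal["fovy"])/2)
    T=np.array(cal["world_from_camera"]) if T is None else T
    c=T[:3,:3].T@(np.array(P)-T[:3,3]); u=np.array([c[0],-c[1]])/-c[2]
    u=u*(1+cal["k1"]*(u@u)); return u*f+[cal["cx"],cal["cy"]]
def tri(obs):
    A=np.zeros((3,3));b=np.zeros(3)
    for o,v in obs:
        v=v/np.linalg.norm(v);M=np.eye(3)-np.outer(v,v);A+=M;b+=M@o
    return np.linalg.solve(A,b)
def wristT(s):
    from scipy.spatial.transform import Rotation as R
    q=s["orientation"];T=np.eye(4);T[:3,:3]=R.from_quat([q[1],q[2],q[3],q[0]]).as_matrix();T[:3,3]=s["tool_pos"]
    return T@np.array(bot.get_calibration("wrist")["T_tool_cam"])
E
python3 - <<'E'
from h import *
s=bot.get_state();print(s)
for n in ["scene","top"]:
    im=bot.camera(n);cv2.imwrite(f"pics/{n}0.png",im)
    c=bot.get_calibration(n);print(n,c)
    for t in ["stand","head","head_grip","head_lens","dish","dish_grip","dish_tab","ball_center","connector","gauge_ring"]:
        print(t,[(np.round(b["pixel"]).tolist(),round(b["score"],2)) for b in bot.boxes_of(t,n)][:4])
E
```

```text
pics
{'time_s': 0.0, 'qpos': array([ 1.17471167e+00,  2.63545460e-01, -4.89234942e-02,  1.25941793e+00,
        5.83540836e-06,  1.41550616e+00]), 'joint_velocities': array([ 1.32189688e-03, -1.40687326e-03,  4.70798536e-07, -1.01550279e-03,
       -1.02206435e-03, -4.08610386e-04]), 'tau': array([ 1.08417877e-03, -6.37610865e+01,  3.84570479e+01,  1.37925570e-02,
       -1.56382316e-04,  6.31096583e-06]), 'tool_pos': array([0.12516421, 0.5097715 , 0.40421825]), 'orientation': array([-1.51237680e-04,  1.20106570e-01,  9.92760855e-01, -5.23896243e-04]), 'force': array([-0.25969652, -0.52075585, -0.70570907]), 'moment': array([ 0.00844883, -0.01061996,  0.01609687]), 'finger_gap': 0.0853873058961836}
scene {'fovy': 47.00611265504714, 'cx': 319.0797849573423, 'cy': 248.52401397218793, 'k1': -0.10095190958320958, 'world_from_camera': array([[ 0.05222789, -0.83605786,  0.54614971,  1.29280516],
       [ 0.99863248,  0.04499938, -0.02661246, -0.04913979],
       [-0.00232684,  0.54679275,  0.83726475,  1.28305097],
       [ 0.        ,  0.        ,  0.        ,  1.        ]])}
stand [([361
[... 793 characters left out ...]
         8.25731310e-03],
       [ 3.46316317e-04,  2.05024552e-01,  9.78756769e-01,
         1.26094790e+00],
       [ 0.00000000e+00,  0.00000000e+00,  0.00000000e+00,
         1.00000000e+00]])}
stand [([497.0, 275.0], 0.5)]
head [([246.0, 234.0], 0.92)]
head_grip [([248.0, 235.0], 0.71)]
head_lens [([245.0, 235.0], 0.72)]
dish [([426.0, 332.0], 0.73), ([422.0, 237.0], 0.59), ([341.0, 263.0], 0.58)]
dish_grip [([342.0, 264.0], 0.8), ([422.0, 238.0], 0.73), ([430.0, 330.0], 0.55)]
dish_tab [([423.0, 235.0], 0.9), ([342.0, 260.0], 0.65), ([427.0, 331.0], 0.62)]
ball_center [([277.0, 256.0], 0.74), ([338.0, 265.0], 0.38)]
connector [([283.0, 206.0], 0.92)]
gauge_ring [([305.0, 297.0], 0.73)]
```

View pics/scene0.png

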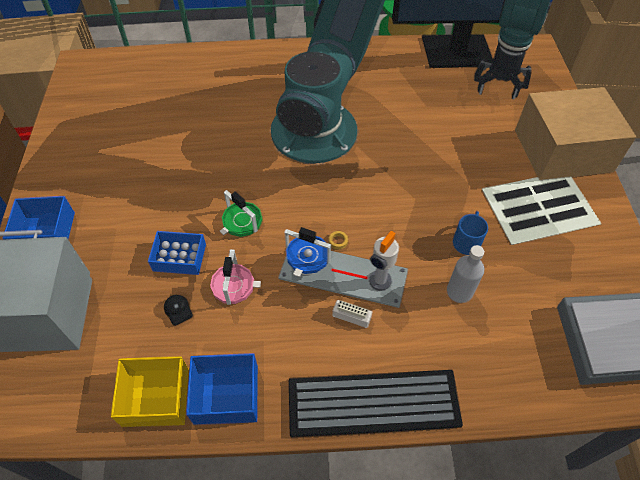

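View pics/top0.png

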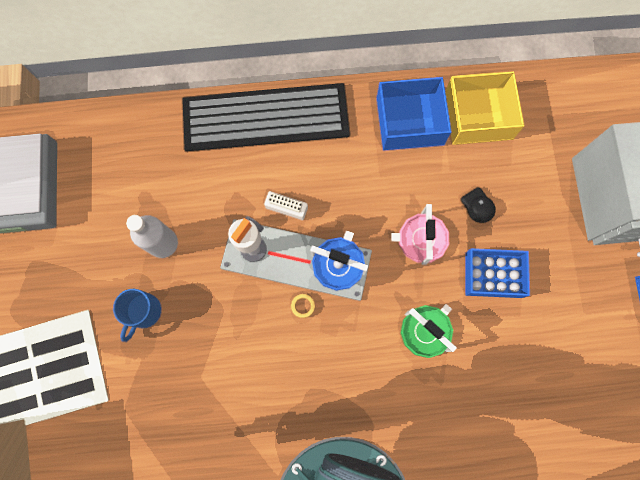

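Run:
```python
import cv2
for n,(x,y,w,h) in {"scene":(250,180,200,150),"top":(190,170,220,165)}.items():
    im=cv2.imread(f"pics/{n}0.png")[y:y+h,x:x+w]
    cv2.imwrite(f"pics/{n}0z.png",cv2.resize(im,(800,600),interpolation=cv2.INTER_CUBIC))
```

```text
(no output)
```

View pics/scene0z.png

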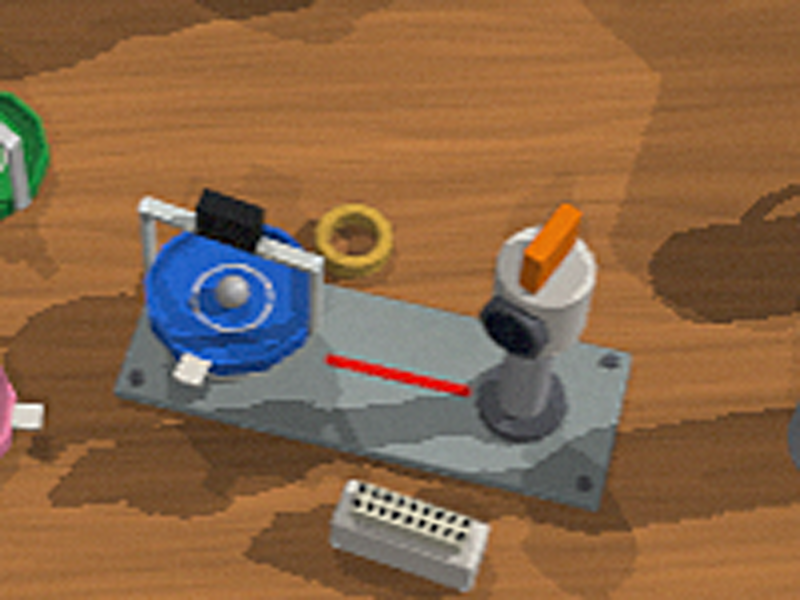

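View pics/top0z.png

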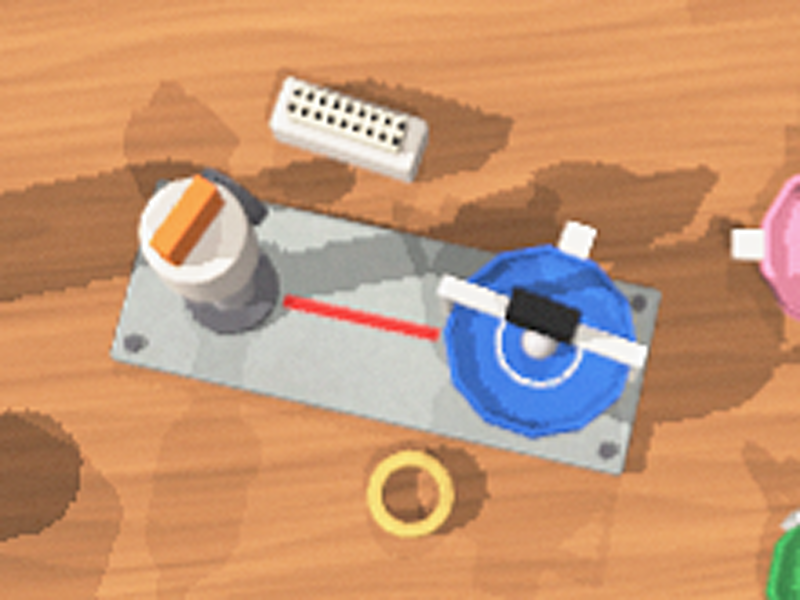

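Run:
```python
from h import *
from scipy.optimize import least_squares
ct,cs=bot.get_calibration("top"),bot.get_calibration("scene")
zt=lambda x,y:np.array([190+x/3.636,170+y/3.636]); zs=lambda x,y:np.array([250+x/4,180+y/4])
for n,p in dict(bl=(111,357),br=(623,474),tr=(662,290)).items(): print(n,atz(ct,zt(*p),.012))
for n,p in dict(a=(630,352),b=(598,511),c=(113,395)).items(): print(n,atz(cs,zs(*p),.012))
print("red",atz(ct,zt(286,301),.012),atz(ct,zt(438,335),.012),atz(cs,zs(330,360),.012),atz(cs,zs(467,392),.012))
# fit: stand +y from dish to post
C=[(1,ct,zt(111,357)),(0,ct,zt(623,474)),(2,ct,zt(662,290)),(1,cs,zs(630,352)),(3,cs,zs(598,511)),(2,cs,zs(113,395))]
# world corners: lx sign: tab direction(+x)= away from robot
loc=[(-.06,-.165),(-.06,.165),(.06,-.165),(.06,.165)]
def w(p,l,z=.012):
    c,s=np.cos(p[2]),np.sin(p[2]);return np.array([p[0]+c*l[0]-s*l[1],p[1]+s*l[0]+c*l[1],z])
r=least_squares(lambda p:np.concatenate([proj(c,w(p,loc[i]))-px for i,c,px in C]),[.45,.1,0])
p=r.x;print("stand",p,r.fun.round(1))
print("pad",w(p,(0,-.1),.052),"post",w(p,(0,.1),.203))
P=w(p,(0,-.1),.152); print("grip px",proj(ct,P+[0,0,.015]),proj(cs,P),"hg",proj(ct,w(p,(0,.1),.216)),proj(cs,w(p,(0,.1),.216)))
print("bar top", atz(ct,zt(206,182),.216),atz(ct,zt(168,257),.216),"blk",atz(ct,zt(545,312),.167),"tab",atz(ct,zt(580,232),.0715))
print("lens scene",atz(cs,zs(512,325),.15))
np.save("stand.npy",p)
```

```text
bl [0.53648445 0.22928101 0.012     ]
br [ 0.43385979 -0.08286008  0.012     ]
tr [ 0.54711496 -0.11960096  0.012     ]
a [0.53910184 0.22592008 0.012     ]
b [0.65692399 0.18873385 0.012     ]
c [ 0.55370489 -0.12214167  0.012     ]
red [0.56202449 0.11720546 0.012     ] [0.53151016 0.02365505 0.012     ] [0.53435553 0.02362049 0.012     ] [0.56403283 0.11299513 0.012     ]
stand [ 0.54388036  0.05350292 -0.32170177] [ 0.1 -1.2  0.5 -0.5  1.  -0.7  1.1 -0.   0.7 -1.4  0.  -1.7]
pad [ 0.51226221 -0.04136695  0.052     ] post [0.5754985  0.14837279 0.203     ]
grip px [341.47455432 255.38407683] [306.87733932 234.67182791] hg [241.47878732 227.6994715 ] [388.36203791 237.78890682]
bar top [0.58980471 0.13740794 0.216     ] [0.55075822 0.16009339 0.216     ] blk [ 0.51169511 -0.0381186   0.167     ] tab [ 0.57605672 -0.06803784  0.0715    ]
lens scene [0.59807083 0.12721285 0.15      ]
```

carry_out(translation=[[0.2, -0.1, 0.3], [0.6, -0.4, 0.6], [1, -0.8, 0.6], [1, -0.8, 0.6]], turn=[[0, 0, -0.05], [0, 0, -0.1], [0, 0, -0.185], [0, 0, -0.185]], claw=[1, 1, 1, 1])

```text
time_s: 1.6
tool_pos: [0.247, 0.412, 0.4773]
orientation: [0.0, 0.265, 0.964, 0.0]
force: [-0.5, 0.4, 0.1]
finger_gap: 0.0857
```

carry_out(translation=[[0.4, -0.3, 0], [0.8, -0.65, 0], [1, -1, 0], [1, -1, 0]], turn=[[0, 0, 0], [0, 0, 0], [0, 0, 0], [0, 0, 0]], claw=[1, 1, 1, 1])

```text
time_s: 2.1
tool_pos: [0.3683, 0.2903, 0.477]
orientation: [0.0, 0.266, 0.964, 0.0]
force: [-0.6, 0.2, 0.4]
finger_gap: 0.0853
```

carry_out(translation=[[0.4, -0.3, 0.1], [0.8, -0.7, 0.1], [1, -1, 0.1], [1, -1, 0.1]], turn=[[0, 0, 0], [0, 0, 0], [0, 0, 0], [0, 0, 0]], claw=[1, 1, 1, 1])

```text
time_s: 2.6
tool_pos: [0.4897, 0.1693, 0.4883]
orientation: [-0.0, 0.267, 0.964, -0.0]
force: [-0.6, 0.1, -0.1]
finger_gap: 0.0853
```

Run:
```python
from h import *
s=bot.get_state();im=bot.camera("wrist");cv2.imwrite("pics/w1.png",im)
T=wristT(s);np.save("w1.npy",T);c=bot.get_calibration("wrist");print(s["tool_pos"],c)
p=np.load("stand.npy")
def w(l,z):
    a,b=np.cos(p[2]),np.sin(p[2]);return [p[0]+a*l[0]-b*l[1],p[1]+b*l[0]+a*l[1],z]
print(proj(c,w((0,.1),.216),T),proj(c,w((0,-.1),.167),T))
```

```text
[0.48970193 0.16926956 0.48833081] {'fovy': 58.40406915711495, 'cx': 319.40335995283357, 'cy': 240.2365648134555, 'k1': -0.07434308785972472, 'T_tool_cam': array([[-7.89810877e-04,  9.55479204e-01,  2.95057394e-01,
         7.46354679e-02],
       [ 9.99999437e-01,  5.45346048e-04,  9.10818129e-04,
         2.54295360e-04],
       [ 7.09359397e-04,  2.95057948e-01, -9.55479097e-01,
         3.09614766e-02],
       [ 0.00000000e+00,  0.00000000e+00,  0.00000000e+00,
         1.00000000e+00]])}
[359.89929415 364.212602  ] [110.20447909 373.98344769]
```

View pics/w1.png

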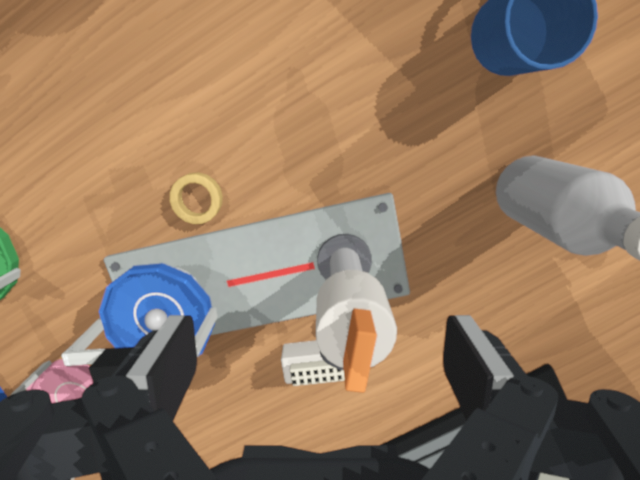

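Run:
```python
import cv2
im=cv2.imread("pics/w1.png")[290:410,280:440]
cv2.imwrite("pics/w1z.png",cv2.resize(im,(800,600),interpolation=cv2.INTER_CUBIC))
```

```text
(no output)
```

View pics/w1z.png

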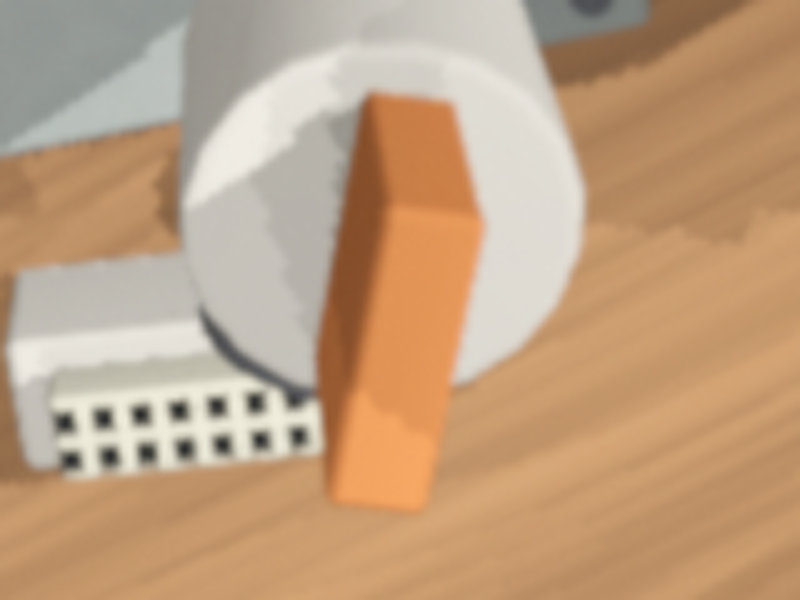

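Run:
```python
from h import *
c=bot.get_calibration("wrist");T=np.load("w1.npy")
P=[atz(c,(280+x/5,290+y/5),.216,T) for x,y in [(388,208),(482,222),(428,510),(330,498)]]
P=np.array(P);print(P, P.mean(0))
d=(P[2]+P[3]-P[0]-P[1])/2;print(np.linalg.norm(d),np.linalg.norm(P[1]-P[0]),np.arctan2(d[1],d[0]))
s=bot.get_state();q=s["orientation"];from scipy.spatial.transform import Rotation as R
y=R.from_quat([q[1],q[2],q[3],q[0]]).as_matrix()[:,1];print("tooly",np.arctan2(y[1],y[0]))
for px in [(393,288),(233,283)]: pass
for px in [(229,283),(313,266)]: print("red",atz(c,px,.012,T))
for px in [(105,257),(391,194),(410,294)]: print("corner",atz(c,px,.012,T))
```

```text
[[0.55382067 0.1588507  0.216     ]
 [0.56176227 0.16807761 0.216     ]
 [0.596386   0.1410618  0.216     ]
 [0.58791033 0.1308202  0.216     ]] [0.57496982 0.14970258 0.216     ]
0.044021656531917384 0.01217394545918326 -0.6754112915891244
tooly 1.0308842997695222
red [0.53413982 0.02361467 0.012     ]
red [0.56533173 0.11526318 0.012     ]
corner [ 0.43636156 -0.07943111  0.012     ]
corner [0.53863019 0.22763458 0.012     ]
corner [0.6510739 0.1918611 0.012    ]
```

carry_out(translation=[[0.35, -0.08, 0], [0.71, -0.165, 0], [0.71, -0.165, -0.3], [0.71, -0.165, -0.7], [0.71, -0.165, -1], [0.71, -0.165, -1]], turn=[[0, 0, -0.04], [0, 0, -0.087], [0, 0, -0.087], [0, 0, -0.087], [0, 0, -0.087], [0, 0, -0.087]], claw=[1, 0.6, 0.2, 0, 0, 0], force=40)

```text
time_s: 3.4
tool_pos: [0.5726, 0.1522, 0.367]
orientation: [-0.002, 0.331, 0.944, -0.001]
force: [-0.7, 0.4, 0.7]
finger_gap: 0.0425
```

Run:
```python
from h import *
s=bot.get_state();print(s["tool_pos"],s["force"],s["finger_gap"])
im=bot.camera("wrist");cv2.imwrite("pics/w2.png",im)
```

```text
[0.5726309  0.15224418 0.36695057] [-0.71344984  0.43807508  0.6637061 ] 0.0424551137816598
```

View pics/w2.png

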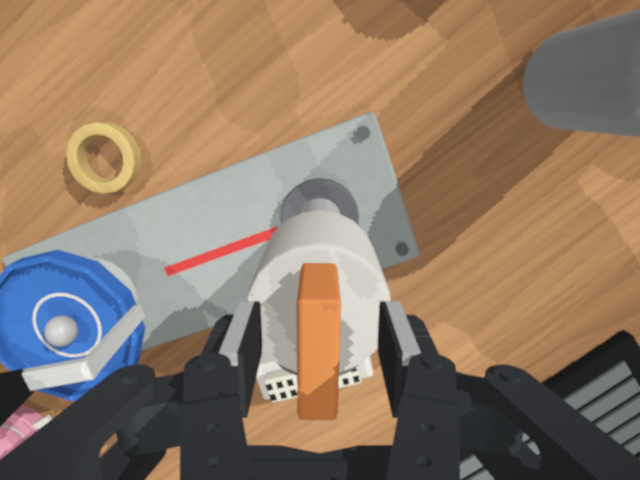

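carry_out(translation=[[0.02, -0.02, -0.06], [0.02, -0.02, -0.06], [0.02, -0.02, -0.06], [0.02, -0.02, -0.06], [0.02, -0.02, -0.06]], turn=[[0, 0, 0], [0, 0, 0], [0, 0, 0], [0, 0, 0], [0, 0, 0]], claw=[0, -1, -1, -1, -1], force=40)

```text
time_s: 4.08
tool_pos: [0.5753, 0.1492, 0.3626]
orientation: [-0.0, 0.331, 0.944, -0.001]
force: [-3.8, -5.2, 5.1]
finger_gap: 0.0131
```

```bash
cat > st.py <<'E'
from h import *
from scipy.spatial.transform import Rotation as R
s=bot.get_state();q=s["orientation"];y=R.from_quat([q[1],q[2],q[3],q[0]]).as_matrix()
print(s["time_s"],s["tool_pos"].round(4),"F",s["force"].round(1),"M",s["moment"].round(2),"gap",round(s["finger_gap"],4),"tooly",np.arctan2(y[1,1],y[0,1]).round(4),"tilt",np.arccos(-y[2,2]).round(4),s["qpos"].round(2))
E
python3 st.py
```

```text
4.075 [0.5753 0.1492 0.3626] F [-3.8 -5.2  5.1] M [-0.86  0.84  0.04] gap 0.0131 tooly 0.8956 tilt 0.0013 [ 0.12  0.4   0.04  1.21 -0.    0.79]
```

carry_out(translation=[[0, 0, 0], [0, 0, 0], [0, 0, 0], [0, 0, 0], [0, 0, 0], [0, 0, 0], [0, 0, 0], [0, 0, 0]], turn=[[0, 0, -0.1], [0, 0, -0.21], [0, 0, -0.32], [0, 0, -0.43], [0, 0, -0.54], [0, 0, -0.65], [0, 0, -0.74], [0, 0, -0.775]], claw=[-1, -1, -1, -1, -1, -1, -1, -1])

```text
time_s: 5.08
tool_pos: [0.575, 0.1489, 0.3627]
orientation: [-0.001, 0.812, 0.583, -0.001]
force: [-4.1, -3.2, -3.8]
finger_gap: 0.0133
```

carry_out(translation=[[0, 0, 0], [0, 0, 0]], turn=[[0, 0, 0], [0, 0, 0]], claw=[-1, -1])

```text
time_s: 5.32
tool_pos: [0.575, 0.1489, 0.3626]
orientation: [-0.001, 0.812, 0.584, -0.001]
force: [-1.8, -0.7, -4.5]
finger_gap: 0.0128
```

```bash
python3 st.py
python3 - <<'E'
from h import *
cv2.imwrite("pics/w3.png",bot.camera("wrist"))
E
```

```text
5.325 [0.575  0.1489 0.3626] F [-1.8 -0.7 -4.5] M [-0.1  -0.06 -0.05] gap 0.0128 tooly -0.3242 tilt 0.0025 [0.12 0.4  0.04 1.22 0.   2.01]
```

View pics/w3.png

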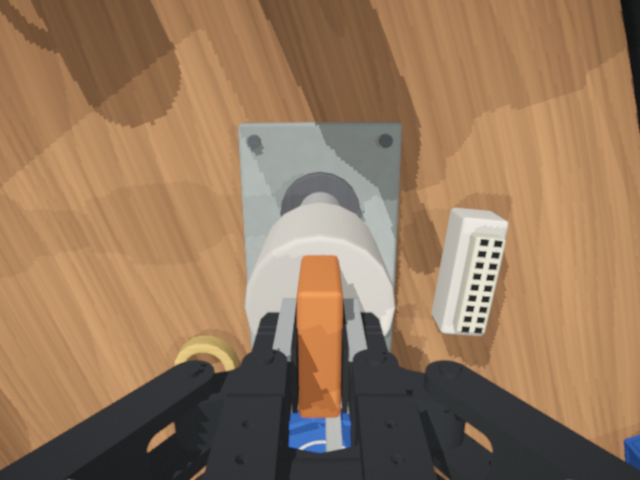

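carry_out(translation=[[0, 0, 0], [0, 0, 0], [0, 0, 0], [0, 0, 0.3], [0, 0, 0.7], [0, 0, 1], [0, 0, 1]], turn=[[0, 0, 0], [0, 0, 0], [0, 0, 0], [0, 0, 0], [0, 0, 0], [0, 0, 0], [0, 0, 0]], claw=[-0.5, 0, 0, 0.1, 0.3, 0.3, 0.3])

```text
time_s: 6.25
tool_pos: [0.5751, 0.1489, 0.4851]
orientation: [0.0, 0.812, 0.584, 0.001]
force: [0.5, -0.0, 0.3]
finger_gap: 0.0556
```

carry_out(translation=[[-0.15, -0.4, 0], [-0.3, -0.8, 0], [-0.4, -1, 0], [-0.4, -1, 0], [-0.4, -1, 0]], turn=[[0, 0, 0], [0, 0, 0], [0, 0, 0], [0, 0, 0], [0, 0, 0]], claw=[0.3, 0.3, 0.3, 0.3, 0.3])

```text
time_s: 6.88
tool_pos: [0.5273, 0.0292, 0.4846]
orientation: [0.0, 0.812, 0.584, 0.001]
force: [0.5, -0.4, 0.0]
finger_gap: 0.0556
```

```bash
python3 st.py
python3 - <<'E'
from h import *
s=bot.get_state();np.save("w4.npy",wristT(s))
cv2.imwrite("pics/w4.png",bot.camera("wrist"))
cv2.imwrite("pics/scene1.png",cv2.resize(bot.camera("scene")[180:330,250:450],(800,600),interpolation=cv2.INTER_CUBIC))
E
```

```text
6.875 [0.5273 0.0292 0.4846] F [ 0.5 -0.4  0. ] M [ 0.03 -0.02  0.02] gap 0.0556 tooly -0.3241 tilt 0.0017 [-0.1   0.26  0.16  1.47  0.    1.8 ]
```

View pics/w4.png

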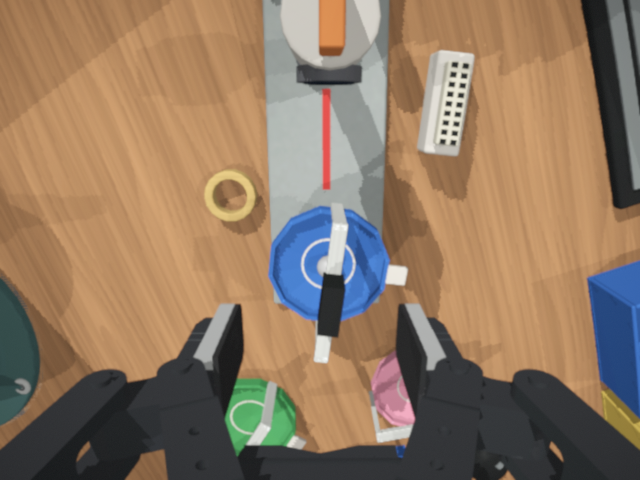

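View pics/scene1.png

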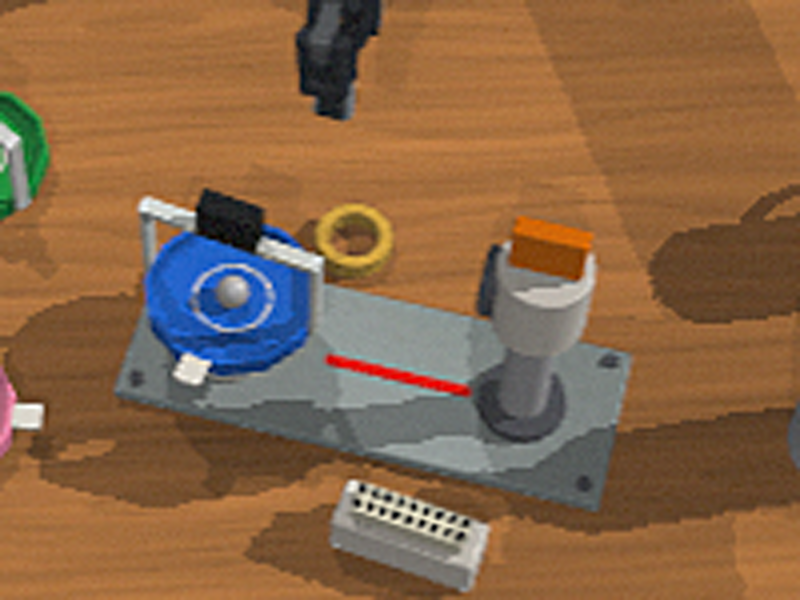

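Run:
```python
import cv2
im=cv2.imread("pics/w4.png")[190:370,240:480]
cv2.imwrite("pics/w4z.png",cv2.resize(im,(800,600),interpolation=cv2.INTER_CUBIC))
```

```text
(no output)
```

View pics/w4z.png

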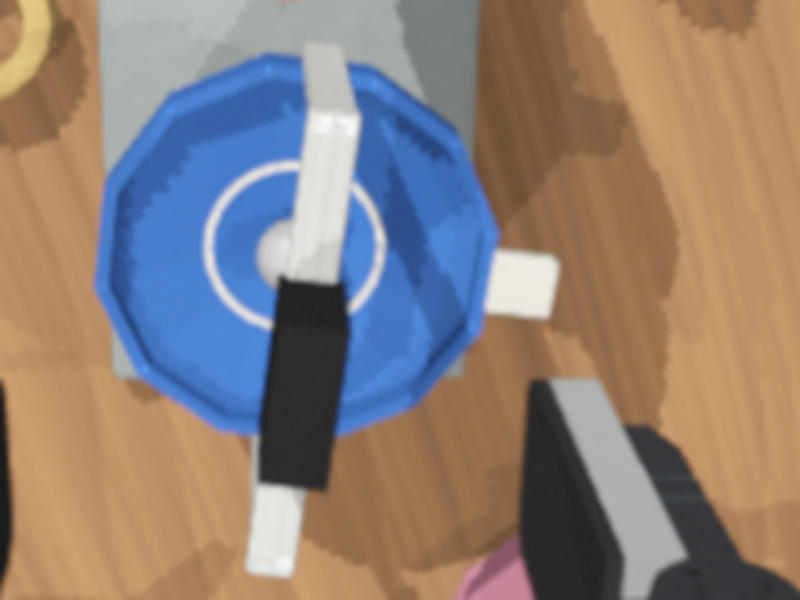

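Run:
```python
from h import *
c=bot.get_calibration("wrist");T=np.load("w4.npy");k=800/240
g=lambda x,y,z:atz(c,(240+x/k,190+y/k),z,T)
P=np.array([g(272,323,.167),g(348,330,.167),g(328,490,.167),g(258,482,.167)])
d=(P[0]+P[1]-P[2]-P[3])/2
print(P.round(4),P.mean(0),np.linalg.norm(d),np.linalg.norm(P[1]-P[0]),"dish yaw",np.arctan2(d[1],d[0])-np.pi/2)
a,b=g(333,112,.139),g(270,574,.139);print("bar",np.linalg.norm(a-b),(a+b)/2,np.arctan2(*(a-b)[1::-1])-np.pi/2)
print("tab",g(556,288,.0715),"ring ctr",g(295,245,.056))
for px in [(303,48),(331,47)]: print("headbar",atz(c,(px[0],px[1]),.216,T))
t=g(556,288,.0715)-P.mean(0);print(np.arctan2(t[1],t[0]),np.hypot(t[0],t[1]))
```

```text
[[ 0.5143 -0.0174  0.167 ]
 [ 0.5295 -0.0243  0.167 ]
 [ 0.5133 -0.0604  0.167 ]
 [ 0.499  -0.0534  0.167 ]] [ 0.51401982 -0.0388662   0.167     ] 0.03932328620057675 0.016619219507272912 dish yaw -0.4126859022440712
bar 0.1220456994218509 [ 0.51424782 -0.03925122  0.139     ] -0.4414337595716866
tab [ 0.58270818 -0.07262783  0.0715    ] ring ctr [ 0.51411581 -0.04153327  0.056     ]
headbar [0.55401253 0.13200376 0.216     ]
headbar [0.56785758 0.12785198 0.216     ]
-0.45683980847196587 0.0765371700398654
```

carry_out(translation=[[-0.05, -0.3, 0], [-0.11, -0.57, 0], [-0.11, -0.57, -0.4], [-0.11, -0.57, -0.8], [-0.11, -0.57, -0.95], [-0.11, -0.57, -0.95]], turn=[[0, 0, -0.03], [0, 0, -0.067], [0, 0, -0.067], [0, 0, -0.067], [0, 0, -0.067], [0, 0, -0.067]], claw=[0.3, 0.2, 0.1, 0.1, 0.1, 0.1])

```text
time_s: 7.72
tool_pos: [0.5142, -0.0382, 0.3696]
orientation: [-0.001, 0.841, 0.541, -0.0]
force: [-0.4, -0.1, 1.1]
finger_gap: 0.0471
```

```bash
python3 st.py
python3 - <<'E'
from h import *
s=bot.get_state();np.save("w5.npy",wristT(s))
cv2.imwrite("pics/w5.png",bot.camera("wrist"))
E
```

```text
7.725 [ 0.5142 -0.0382  0.3696] F [-0.4 -0.1  1.1] M [ 0.01  0.   -0.05] gap 0.0471 tooly -0.4275 tilt 0.0013 [-0.23  0.26 -0.15  1.16  0.    1.77]
```

View pics/w5.png

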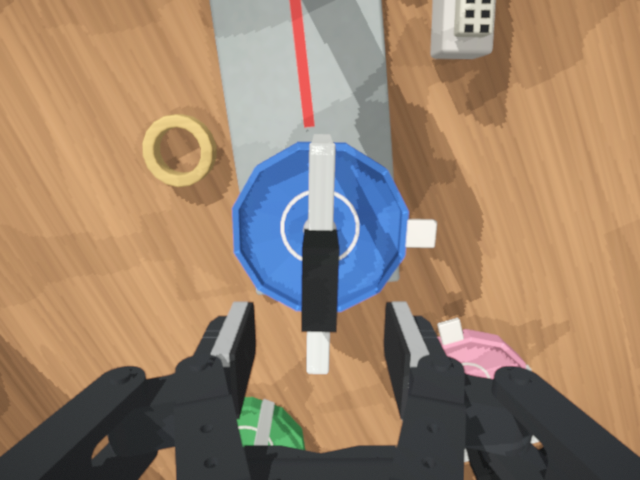

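carry_out(translation=[[0, 0, -0.25], [0, 0, -0.45], [0, 0, -0.52], [0, 0, -0.52]], turn=[[0, 0, -0.01], [0, 0, -0.01], [0, 0, -0.01], [0, 0, -0.01]], claw=[0.1, 0.1, -0.1, -0.3], force=40)

```text
time_s: 8.28
tool_pos: [0.5149, -0.0383, 0.309]
orientation: [0.0, 0.845, 0.534, 0.001]
force: [-0.1, 0.4, 1.3]
finger_gap: 0.0298
```

```bash
python3 st.py
python3 - <<'E'
from h import *
cv2.imwrite("pics/w6.png",bot.camera("wrist"))
cv2.imwrite("pics/scene6.png",cv2.resize(bot.camera("scene")[180:330,250:450],(800,600),interpolation=cv2.INTER_CUBIC))
E
```

```text
8.275 [ 0.5149 -0.0383  0.309 ] F [-0.1  0.4  1.3] M [0.05 0.05 0.04] gap 0.0298 tooly -0.443 tilt 0.0016 [-0.23  0.3  -0.27  1.    0.    1.78]
```

View pics/w6.png

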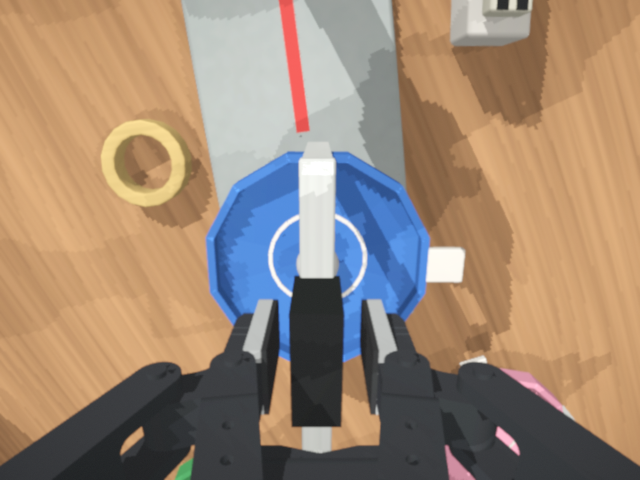

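View pics/scene6.png

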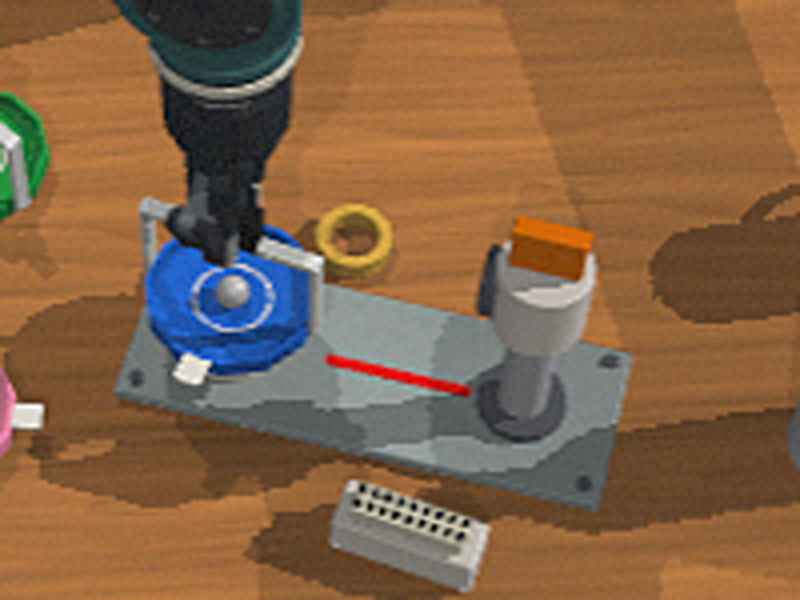

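carry_out(translation=[[-0.006, 0.003, -0.02], [-0.006, 0.003, -0.02], [-0.006, 0.003, -0.02], [-0.006, 0.003, -0.02], [-0.006, 0.003, -0.02], [-0.006, 0.003, -0.02], [-0.006, 0.003, -0.02]], turn=[[0, 0, 0], [0, 0, 0], [0, 0, 0], [0, 0, 0], [0, 0, 0], [0, 0, 0], [0, 0, 0]], claw=[-0.4, -0.5, -0.6, -0.65, -0.7, -1, -1], force=50)

```text
time_s: 9.25
tool_pos: [0.514, -0.0379, 0.3072]
orientation: [0.001, 0.845, 0.534, 0.001]
force: [-3.1, 1.4, 6.3]
finger_gap: 0.0156
```

```bash
python3 st.py
```

```text
9.25 [ 0.514  -0.0379  0.3072] F [-3.1  1.4  6.3] M [ 0.3   0.74 -0.04] gap 0.0156 tooly -0.4432 tilt 0.0024 [-0.23  0.3  -0.27  1.    0.    1.78]
```

carry_out(translation=[[0, 0, 0.02], [0, 0, 0.06], [0, 0, 0.12], [0, 0, 0.18], [0, 0, 0.23], [0, 0, 0.26], [0, 0, 0.27], [0, 0, 0.27]], turn=[[0, 0, 0], [0, 0, 0], [0, 0, 0], [0, 0, 0], [0, 0, 0], [0, 0, 0], [0, 0, 0], [0, 0, 0]], claw=[-1, -1, -1, -1, -1, -1, -1, -1], force=50)

```text
time_s: 10.25
tool_pos: [0.514, -0.0379, 0.3396]
orientation: [0.0, 0.845, 0.534, 0.001]
force: [-0.1, -1.0, -4.7]
finger_gap: 0.0152
```

```bash
python3 st.py
python3 - <<'E'
from h import *
cv2.imwrite("pics/w7.png",bot.camera("wrist"))
cv2.imwrite("pics/scene7.png",cv2.resize(bot.camera("scene")[180:330,250:450],(800,600),interpolation=cv2.INTER_CUBIC))
E
```

```text
10.25 [ 0.514  -0.0379  0.3396] F [-0.1 -1.  -4.7] M [-0.   -0.    0.02] gap 0.0152 tooly -0.4432 tilt 0.0023 [-0.23  0.28 -0.21  1.08  0.    1.78]
```

View pics/w7.png

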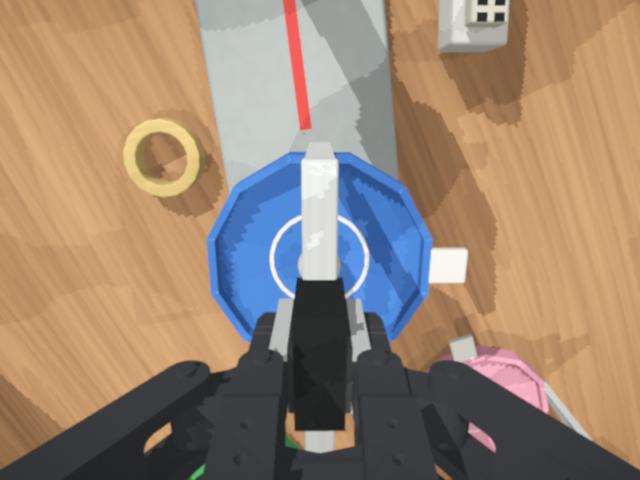

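View pics/scene7.png

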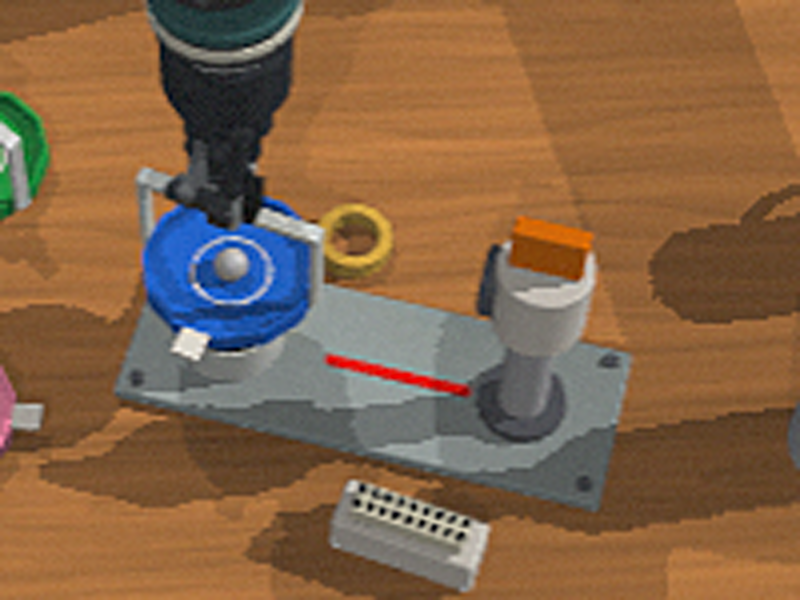

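carry_out(translation=[[0, 0, 0.02], [-0.005, -0.005, 0.07], [-0.01, -0.01, 0.14], [-0.015, -0.02, 0.22], [-0.02, -0.025, 0.3], [-0.02, -0.025, 0.36], [-0.02, -0.025, 0.39], [-0.02, -0.025, 0.39]], turn=[[0, 0, 0], [0, 0, 0], [0, 0, 0], [0, 0, 0], [0, 0, 0], [0, 0, 0], [0, 0, 0], [0, 0, 0]], claw=[-1, -1, -1, -1, -1, -1, -1, -1])

```text
time_s: 11.35
tool_pos: [0.5116, -0.0409, 0.3864]
orientation: [0.0, 0.845, 0.534, 0.001]
force: [-0.2, -0.1, -4.3]
finger_gap: 0.0157
```

carry_out(translation=[[0, 0, 0], [0, 0, 0], [0, 0, 0], [0, 0, 0], [0, 0, 0], [0, 0, 0], [0, 0, 0], [0, 0, 0]], turn=[[0, 0, 0.015], [0, 0, 0.045], [0, 0, 0.09], [0, 0, 0.14], [0, 0, 0.19], [0, 0, 0.24], [0, 0, 0.28], [0, 0, 0.3]], claw=[-1, -1, -1, -1, -1, -1, -1, -1])

```text
time_s: 12.35
tool_pos: [0.5116, -0.0409, 0.3861]
orientation: [0.0, 0.696, 0.718, 0.001]
force: [0.1, 0.3, -2.8]
finger_gap: 0.0151
```

```bash
python3 st.py
python3 - <<'E'
from h import *
cv2.imwrite("pics/w8.png",bot.camera("wrist"))
E
```

```text
12.35 [ 0.5116 -0.0409  0.3861] F [ 0.1  0.3 -2.8] M [ 0.   -0.02  0.02] gap 0.0151 tooly 0.03 tilt 0.002 [-0.24  0.25 -0.12  1.2   0.    1.3 ]
```

View pics/w8.png

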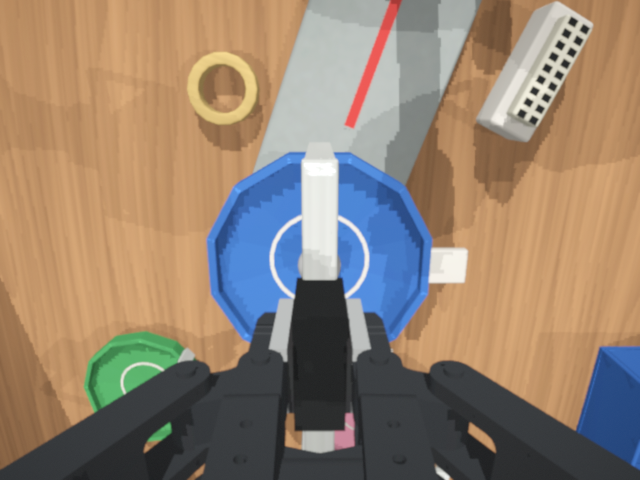

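carry_out(translation=[[0, 0, 0], [0, 0, 0], [0, 0, 0], [0, 0, 0], [0, 0, 0], [0, 0, 0], [0, 0, 0], [0, 0, 0]], turn=[[0, 0, 0.015], [0, 0, 0.05], [0, 0, 0.11], [0, 0, 0.18], [0, 0, 0.25], [0, 0, 0.31], [0, 0, 0.36], [0, 0, 0.39]], claw=[-1, -1, -1, -1, -1, -1, -1, -1])

```text
time_s: 13.4
tool_pos: [0.5116, -0.0409, 0.3861]
orientation: [-0.0, 0.446, 0.895, 0.001]
force: [0.4, -0.1, -4.5]
finger_gap: 0.0155
```

carry_out(translation=[[0, 0, 0], [0, 0, 0], [0, 0, 0], [0, 0, 0], [0, 0, 0], [0, 0, 0], [0, 0, 0], [0, 0, 0]], turn=[[0, 0, 0.015], [0, 0, 0.05], [0, 0, 0.11], [0, 0, 0.18], [0, 0, 0.25], [0, 0, 0.31], [0, 0, 0.36], [0, 0, 0.386]], claw=[-1, -1, -1, -1, -1, -1, -1, -1])

```text
time_s: 14.4
tool_pos: [0.5116, -0.0409, 0.3861]
orientation: [-0.001, 0.158, 0.987, 0.001]
force: [0.2, 0.5, -3.7]
finger_gap: 0.0153
```

carry_out(translation=[[0, 0, 0], [0, 0, 0], [0, 0, 0], [0, 0, 0], [0, 0, 0], [0, 0, 0]], turn=[[0, 0, 0], [0, 0, 0], [0, 0, 0], [0, 0, 0], [0, 0, 0], [0, 0, 0]], claw=[-1, -1, -1, -1, -1, -1])

```text
time_s: 15.15
tool_pos: [0.5116, -0.0409, 0.3861]
orientation: [-0.001, 0.158, 0.987, 0.001]
force: [0.3, -0.6, -4.6]
finger_gap: 0.0159
```

```bash
python3 st.py
python3 - <<'E'
from h import *
s=bot.get_state();np.save("w9.npy",wristT(s))
cv2.imwrite("pics/w9.png",bot.camera("wrist"))
cv2.imwrite("pics/scene9.png",cv2.resize(bot.camera("scene")[180:330,250:450],(800,600),interpolation=cv2.INTER_CUBIC))
cv2.imwrite("pics/top9.png",cv2.resize(bot.camera("top")[170:335,190:410],(800,600),interpolation=cv2.INTER_CUBIC))
E
```

```text
15.15 [ 0.5116 -0.0409  0.3861] F [ 0.3 -0.6 -4.6] M [-0.01 -0.02  0.  ] gap 0.0159 tooly 1.254 tilt 0.0021 [-0.24  0.25 -0.12  1.2   0.    0.08]
```

View pics/w9.png

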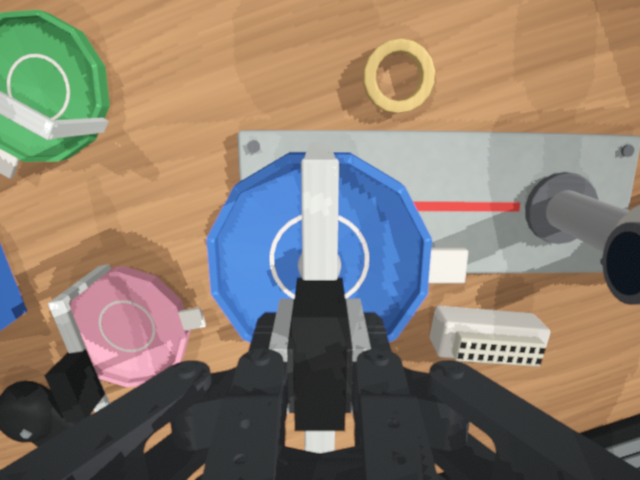

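View pics/scene9.png

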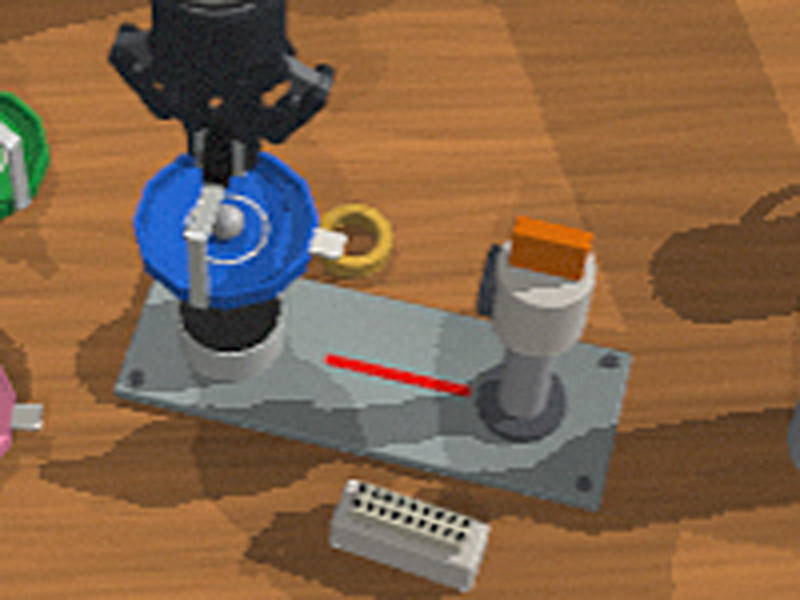

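View pics/top9.png

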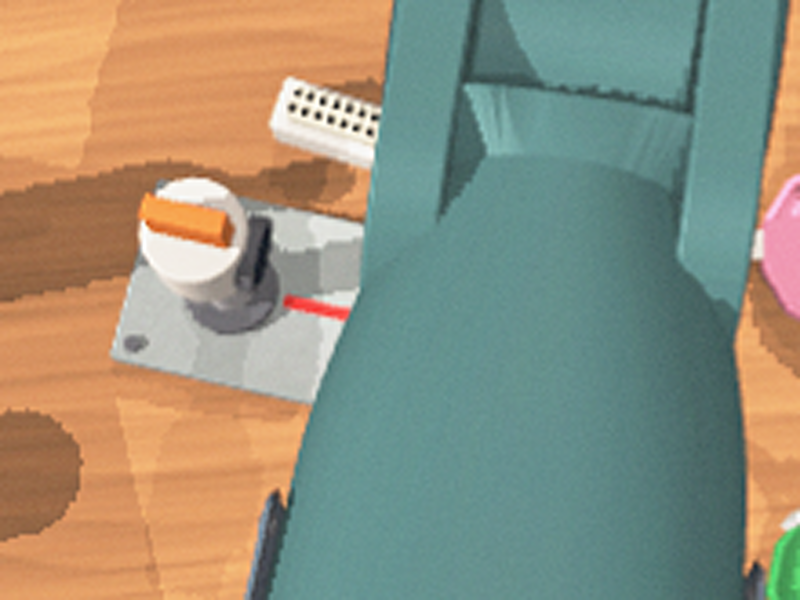

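```bash
python3 - <<'E'
from h import *
c=bot.get_calibration("scene")
print(atz(c,(250+228/4,180+220/4),.150), "pred px zoom",(proj(c,[.5116,-.0409,.150])-[250,180])*4)
c=bot.get_calibration("wrist");T=np.load("w9.npy")
print("tab",atz(c,(467,266),.150,T),"expect dir 1.249")
print("headbar?");bot.sign_off()
E
python3 st.py
```

```text
[ 0.51189112 -0.04108768  0.15      ] pred px zoom [228.28212627 219.60234284]
tab [0.53748237 0.03071966 0.15      ] expect dir 1.249
headbar?
the job is handed in; nothing more can be done
the job is handed in; nothing more can be done
```

The job is handed in. It returned no verdict, so what follows rests on my own last checks, at about 15 s on the robot clock.

- **Viewing head:** I turned it by the orange bar about 1.22 rad clockwise. In the wrist, scene and top pictures the bar lay along the red line, with the lens facing the pedestal.
- **Dish:** I gripped it by the black block, lifted it 79 mm and turned it about 1.70 rad. The tool ended at a yaw of 1.254 rad, against a wanted 1.249 rad. The measured tab direction was about 1.22 rad, so all are well inside the 0.17 rad limit.
- **Ball:** From the scene picture it sits within about 1 mm of the pedestal axis, assuming it is at the lens height of 150 mm. It stayed inside the white ring in every picture I took.
- **Level and still:** The tool was tilted 0.002 rad, and the arm did not move over the last 0.75 s. The dish is held at the 50 N grip setting and is clear of the pedestal.
- **Other things on the desk:** I touched nothing else, and the ring and connector looked unmoved. I did not measure the mug, flask, mouse or parts bin again.

Two readings did not quite agree. Three estimates of the dish's starting yaw ranged from −0.41 to −0.46 rad; I gripped at −0.44. The vertical force while holding read 2.8 to 4.7 N, against about 3.4 N expected, which I took as sensor noise.

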